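Open the child-resistant tablet bottle in the desk medicine station

ROBOT

A 6-joint arm with a two-finger parallel gripper is mounted at the origin on a cart in front of the work surface, level with it; the furniture and walls round the work are solid. World frame = base frame: x ahead of the robot, y to its left, z up, the work surface at z = 0. Lengths are in m, angles in rad, forces in N, time in s.
With the tool pointing down it reaches from about 0.35 to 0.975 m from the base axis. Payload 4.9 kg.
Tool frame: the origin (TCP) lies midway between the tips of the shut fingers; the grasp point (between the pads) lies 19 mm behind it (manip.pinch_z is the x of the grasp point in the tool frame, in m); x points along the fingers, y is the direction in which the jaws open and shut, and the axes are right-handed (so a half turn about x gives the same grasp; the last joint's range is limited). The gripper opens to 85 mm and grips with 20 to 120 N. Pads are 22 mm wide; open, the fingers measure 114 mm over their backs; the gripper's body (76 mm by 85 mm) begins 54 mm behind the grasp point. The pads swing forward as they close: fully open they stand 13 mm farther back than shut.
Start: joints at [1.083, 0.053, 1.613, -0, 1.476, -0.119], TCP at [0.225, 0.583, 0.231] pointing down, gripper open.
Joint ranges: [-3.01, 3.01], [-1.01, 2.22], [0.06, 2.58], [-1.02, 4.17], [0.09, 2.62], [-3.14, 3.14]. Speed limits (rad/s): [2.57, 2.57, 3.14, 3.14, 3.14, 3.14].

INTERFACE

Orientations are given as a unit quaternion [w, x, y, z].
In Python, from plant import sensors, cams, workorder, manip gives the robot as it stands.
- The arm moves only by the tool drive_tool, never from a script. Its argument "series" is a list of rows, each an object of numbers: "x", "y", "z": the shift along the tool's x, y, z in units of 25 mm (1.0 is 25 mm); "ax", "ay", "az": the turn, a rotation vector about the tool's x, y, z in units of 5 degrees (1.0 is 5 degrees). A call has 1 to 5 rows; each row is the pose to reach, as a shift and turn from the pose commanded when the call began, along the tool's axes at that moment; what a row does not reach only later rows make up. A row lasts 1/12 s, in which the tool goes at most 41.7 mm and 7.16 degrees, less where a joint would pass 70% of its speed; a pose out of reach is approached as far as the arm can. A call with a gripper value outside its range is refused whole. "hand" is the opening, from 0 (shut) to 1 (fully open), set as the call begins (left out, the last holds). The fingers move at their own pace and stop on an object; the grip force is fixed at half the most. Time passes only in rows, so rows that repeat a pose let the fingers close. It gives the time, the measured TCP pose, the force and the opening at its end, in the units of the state.
- sensors.state(): the state, without advancing time (a new reading comes with each control period).
- cams.grab_frame(name): name is "scene" or "top" or "wrist"; returns a dict with "img" (384x512x3 uint8, blue, green, red), "camera_matrix" (3x3 intrinsics, pixels), "k1" (the pictures are not rectified: a ray, as slopes to the right and down, at radius r is drawn at 1 + k1 r^2 times it, then the intrinsics apply), "cam_to_world" (4x4, takes a point from camera to world coordinates). Camera axes: x right, y down, z forward; pixel columns grow to the right and rows downward; lengths in m; the calibration is good to about 2 mm. A picture is of the moment at which its call begins. There is no depth.
- workorder.job_done(): hands the job in, once; it reports no verdict.
The state is a dict: "time": time; "joint_pos": joint angles; "joint_vel": joint speeds; "joint_efforts": joint torques, N m; "tool_pos": TCP position; "tool_rot": TCP orientation; "contact_force": force on the tool from outside, world axes, zero at the start; "ft_torque": the same for the moment, N m; "gripper_width": opening from 0.0 (shut) to 1.0 (fully open).
Only numpy, scipy, OpenCV 4.12 (cv2) and the standard library are available. Lean on these libraries where they do the work, as an engineer would, in place of code of your own. Each camera call takes 0.05 s, during which the arm holds its last target.

TASK

Open the tablet bottle in the desk's medicine station. Twist the spring latch in front of the clear cover clockwise to its stop so that the cover springs open, and let the latch go so that it turns back by itself; then press the bottle's safety cap down, twist it anticlockwise until it is free and lift it off, leaving the bottle standing in its socket and the things around it alone. Finish while still holding the cap: level, straight above the bottle and about 6 to 10 cm up from where it sat.

Things in the scene. Friction and masses are not known exactly. Their poses are not given: they have to be found in the camera images.
- station: Fixed grey base, 241 x 136 mm: rear deck 26 mm high with a raised square socket (64 mm outside, top 52 mm above the desk) that keeps the bottle from turning; front part (x -165 to -68 mm) 50 mm high, with the latch on it at x = -115 mm. Origin on the desk below the socket's middle; x points from latch to hinge, z up. The shut cover spans x -62 to +62, y -51 to +51 mm, top 120 mm above the desk.
- latch (a joint): Spring-return turn latch (rad): 0 at rest, grows clockwise seen from above, rigid stop at 1.25 (0.2 N m holds it there). From about 1.0 on it frees the cover; keep it at the stop about half a second so that the cover's catch gets clear, then let go: its spring turns it back.
- latch_grip (a point): Middle of the latch's black bar handle, on its vertical axis, 77 mm above the desk. The bar is 42 mm long, 13 mm thick, its top 12 mm above this point; it stands on a disc 42 mm across whose top is 17 mm below this point. The frame turns with the latch: the bar lies along its x, which at rest is the station's x.
- cover (a joint): Clear box-shaped cover over the bottle, hinged at the base's far side (rad): 0 shut, 1.9 fully open. Once freed, a damped spring opens it by itself in about 2 s, up and away from the latch. Open, it stands upright more than 60 mm behind the bottle's axis, up to 175 mm above the desk.
- bottle: Square amber tablet bottle with a blank label, loose in the socket (about 1 mm play): 44 x 44 mm, shoulder 44 mm and neck top 70 mm above its foot, about 0.17 kg. Origin at the middle of its foot, z up. Three lugs on its neck hold the cap like a bayonet; the cap's rim sits 52 mm above this origin.
- cap: White ribbed push-and-turn cap, 46 mm across, 30 mm high. Origin at the middle of its lower rim (8 mm above the bottle's shoulder), z up. Spring-locked: press it 3.5 to 5 mm down (8 to 10 N, rigid end at 5 mm), keep it down and turn it anticlockwise seen from above; free to lift off from 0.8 to 1.3 rad of turn (best 1.1), stop at 1.35. Grasp its side, fingertips at most 2 mm below the rim.
- mug: Bystander: white mug, 80 mm across, 92 mm high, handle along its y; left of the station. Origin at the middle of its foot.
- glue_stick: Bystander: standing glue stick, 24 mm across, 92 mm high; right of the station. Origin at the middle of its foot.
- eraser: Bystander: eraser, 21 x 52 x 12 mm, lying on the desk right of the latch. Origin at the middle of its underside.
- usb_stick: Bystander: memory stick, 18 x 48 x 8 mm, lying on the desk left of the latch. Origin at the middle of its underside.

How it is judged:
By the outcome, as a careful person would: the job done as asked, in the order asked, and still so for the second after the job is handed in, while the arm keeps its last pose, push and grip.
It also fails if it takes over 48 s, if anything falls off the work surface, if the arm or the gripper's body presses on something with over 40 N, if the wrist force passes 120 N, or if a joint passes its speed limit or range.

## Working session

There is one attempt and no reset: what is moved stays moved. The work goes in short steps, Python scripts to look and compute and a tool call to move; the robot and the scene stay as the last step left them, time stands still between calls to the robot, and variables do not carry over. Pictures are saved under pics/ and viewed, and the job is handed in when it is done.

Besides the shell and the picture viewer there is one more tool, called after "Call:" by a JSON object that holds its "api" and its "payload". drive_tool: Moves the arm, as the interface text tells. Its arguments: {"type":"object","properties":{"series":{"type":"array","items":{"type":"object","properties":{"x":{"type":"number"},"y":{"type":"number"},"z":{"type":"number"},"ax":{"type":"number"},"ay":{"type":"number"},"az":{"type":"number"}}}},"hand":{"type":"number"}},"required":["series"]}

```bash
ls; mkdir -p pics
python3 - <<'E'
from plant import sensors, cams, manip
import cv2
s=sensors.state();print(s, manip.pinch_z)
for n in ["scene","top","wrist"]:
    f=cams.grab_frame(n);cv2.imwrite(f"pics/{n}0.png",f["img"]);print(n,f["camera_matrix"],f["k1"],f["cam_to_world"])
E
```

```text
pics
{'time': 0.0, 'joint_pos': array([ 1.08298306e+00,  5.33254722e-02,  1.61426456e+00, -1.18268780e-05,
        1.47599228e+00, -1.18973131e-01]), 'joint_vel': array([ 0.00097086, -0.00132975, -0.00262782,  0.00105657,  0.00140045,
        0.00152589]), 'joint_efforts': array([-1.09455159e-03, -3.93682945e+01, -3.70171916e+01, -9.23343782e-05,
        6.83884675e-03,  2.96041003e-05]), 'tool_pos': array([0.2250335 , 0.5824301 , 0.23010005]), 'tool_rot': array([ 0.69490974,  0.12899372,  0.69532212, -0.13033886]), 'contact_force': array([-0.71359155,  1.0177898 , -0.14828025]), 'ft_torque': array([0.06836367, 0.00208702, 0.01215874]), 'gripper_width': 0.999544857418118} -0.0187
scene [[457.81621398   0.         259.81547139]
 [  0.         457.81621398 188.539463  ]
 [  0.           0.           1.        ]] -0.04845395166929427 [[ 0.62546326 -0.33098657  0.70657173 -0.22327976]
 [-0.7801766  -0.27802164  0.56038241 -0.57176125]
 [ 0.01096318 -0.90174933 -0.43212029  0.5649195 ]
 [ 0.          0.          0.          1.        ]]
top [[397.28127942   0.         255.30470972]
 [  0.         397.28127942 184.23176101]
 [  0.           0.           1.        ]] 0.0187731235088152 [[-0.00213221 -0.99501015  0.09975095  0.48573602]
 [-0.99996264  0.00295712  0.00812252  0.04136361]
 [-0.00837696 -0.0997299  -0.99497928  0.92866376]
 [ 0.          0.          0.          1.        ]]
wrist [[336.41803871   0.         253.25407076]
 [  0.         336.41803871 188.86848046]
 [  0.           0.           1.        ]] -8.093516205427189e-06 [[ 0.3605192   0.8929706   0.26949845  0.15770684]
 [ 0.93275062 -0.34468376 -0.10568534  0.61010619]
 [-0.00148217  0.28947644 -0.95718399  0.37263058]
 [ 0.          0.          0.          1.        ]]
```

View pics/scene0.png

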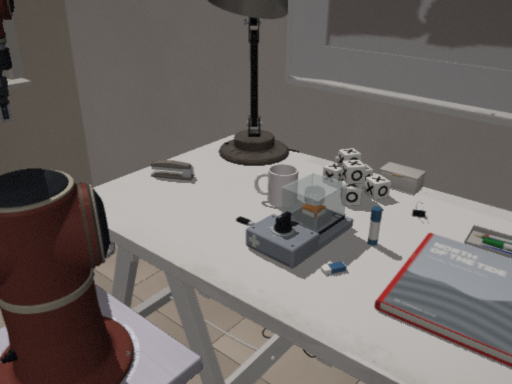

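View pics/top0.png

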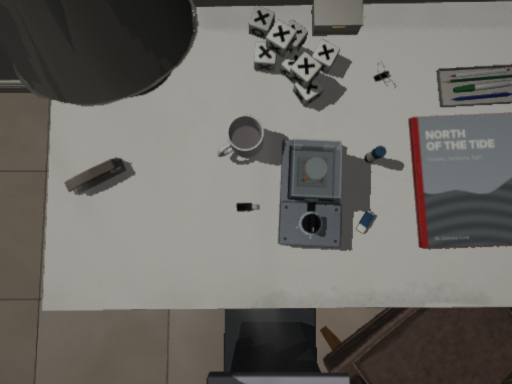

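View pics/wrist0.png

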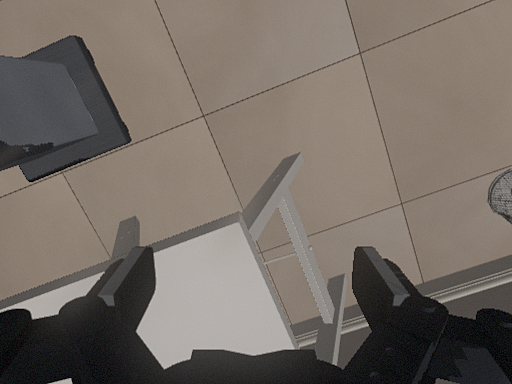

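The top view shows the station at about (281-342, 140-247), with the latch at (311,222) and the cap near (316,168). The mug is at (246,138), the glue stick at (376,154), the eraser at (366,221) and the USB stick at (247,207). I'll enlarge for measurement.

Run:
```python
import cv2
a=cv2.imread("pics/top0.png")[130:260,270:390];cv2.imwrite("pics/topc.png",cv2.resize(a,None,fx=4.5,fy=4.5,interpolation=cv2.INTER_CUBIC))
a=cv2.imread("pics/scene0.png")[170:265,235:365];cv2.imwrite("pics/scenec.png",cv2.resize(a,None,fx=6,fy=6,interpolation=cv2.INTER_CUBIC))
```

```text
(no output)
```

View pics/topc.png

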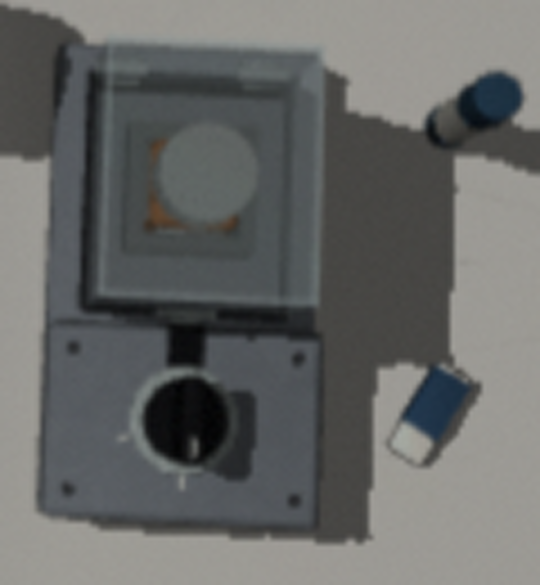

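View pics/scenec.png

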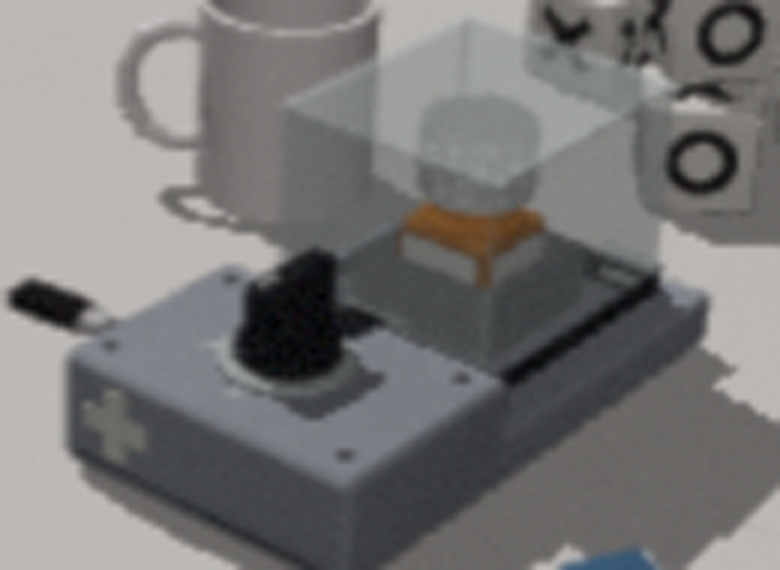

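```bash
cat > h.py <<'E'
import numpy as np, cv2
from scipy.optimize import least_squares
from scipy.spatial.transform import Rotation as R
def proj(f,P):
    P=np.atleast_2d(P);T=np.linalg.inv(f["cam_to_world"]);c=P@T[:3,:3].T+T[:3,3]
    s=c[:,:2]/c[:,2:];r2=(s**2).sum(1,keepdims=True);s=s*(1+f["k1"]*r2)
    K=f["camera_matrix"];return s*[K[0,0],K[1,1]]+[K[0,2],K[1,2]]
def ray(f,uv,z):
    K=f["camera_matrix"];d=(np.array(uv,float)-[K[0,2],K[1,2]])/[K[0,0],K[1,1]]
    s=d.copy()
    for _ in range(10): s=d/(1+f["k1"]*(s@s))
    T=f["cam_to_world"];v=T[:3,:3]@np.r_[s,1];o=T[:3,3]
    return (o+v*(z-o[2])/v[2])
def qR(q): return R.from_quat([q[1],q[2],q[3],q[0]])
E
python3 - <<'E'
from h import *
from plant import cams
t=cams.grab_frame("top");s=cams.grab_frame("scene")
pt=lambda x,y:(x/4.5+270,y/4.5+130)
ps=lambda x,y:(x/6+235,y/6+170)
M=[(t,pt(40,513),(-.165,.068,.05)),(t,pt(318,526),(-.165,-.068,.05)),(t,pt(322,337),(-.068,-.068,.05)),(t,pt(48,322),(-.068,.068,.05)),
(t,pt(107,40),(.062,.051,.12)),(t,pt(322,52),(.062,-.051,.12)),(t,pt(320,307),(-.062,-.051,.12)),(t,pt(97,300),(-.062,.051,.12)),
(s,ps(280,102),(-.062,.051,.12)),(s,ps(470,18),(.062,.051,.12)),(s,ps(668,92),(.062,-.051,.12)),(s,ps(500,188),(-.062,-.051,.12)),
(s,ps(72,352),(-.165,.068,.05)),(s,ps(345,488),(-.165,-.068,.05)),(s,ps(505,380),(-.068,-.068,.05)),(s,ps(235,265),(-.068,.068,.05))]
M=[M[i] for i in range(len(M))]
def res(p,mm):
    c,d=np.cos(p[2]),np.sin(p[2]);o=[]
    for f,uv,q in mm:
        w=np.array([p[0]+c*q[0]-d*q[1],p[1]+d*q[0]+c*q[1],q[2]]);o.append(proj(f,w)[0]-uv)
    return np.concatenate(o)
for mm in (M,M[:8],M[8:]):
    r=least_squares(res,[.55,-.1,0],args=(mm,));p=r.x;print(p,np.round(r.fun.reshape(-1,2),1).tolist())
    c,d=np.cos(p[2]),np.sin(p[2]);print("latch",p[0]-.115*c,p[1]-.115*d)
print("latch disc top",ray(t,pt(184,420),.06),"cap t",ray(t,pt(208,174),.109),"cap s",ray(s,ps(480,112),.109))
E
```

```text
[ 0.60021048 -0.07969761 -0.05099977] [[0.3, 1.6], [0.9, 1.8], [1.2, -0.6], [0.4, -0.3], [0.1, -1.9], [1.8, -2.3], [0.5, 1.0], [-0.1, 0.1], [-1.1, -0.0], [-0.8, -1.9], [2.0, -2.3], [-0.9, -0.4], [-3.0, -0.6], [0.2, -0.1], [1.0, -0.4], [-1.8, -1.6]]
latch 0.4853600026113126 -0.0738351788601351
[ 0.60005808 -0.07832811 -0.04978582] [[-0.3, 1.7], [0.3, 1.9], [0.6, -0.6], [-0.2, -0.2], [-0.6, -1.8], [1.1, -2.3], [-0.1, 1.0], [-0.8, 0.2]]
latch 0.4852005712749868 -0.07260510623482554
[ 0.59849716 -0.08257399 -0.05491953] [[-0.6, 0.5], [-0.0, -1.4], [2.8, -1.7], [-0.3, 0.3], [-2.7, -0.0], [0.5, 0.7], [1.5, 0.4], [-1.3, -1.0]]
latch 0.4836705404628408 -0.07626141925752757
latch disc top [ 0.48709581 -0.07211628  0.06      ] cap t [ 0.60004234 -0.07861069  0.109     ] cap s [ 0.60376159 -0.07866495  0.109     ]
```

```bash
cat >> h.py <<'E'
def delta(target, yawj, tool_pos=None, tool_rot=None):
    """shift (units) and turn (units) to target TCP with tool x down, jaw y axis at world angle yawj; relative to given pose (measured by default)"""
    from plant import sensors
    s=sensors.state()
    p=s["tool_pos"] if tool_pos is None else np.array(tool_pos)
    r=qR(s["tool_rot"]) if tool_rot is None else tool_rot
    y=np.array([np.cos(yawj),np.sin(yawj),0]);x=np.array([0,0,-1.]);z=np.cross(x,y)
    Rt=R.from_matrix(np.stack([x,y,z],1))
    sh=r.inv().apply(np.array(target)-p)/.025
    rv=np.degrees((r.inv()*Rt).as_rotvec())/5
    return np.round(sh,2),np.round(rv,2)
E
python3 - <<'E'
from h import *
from plant import sensors
s=sensors.state();print(qR(s["tool_rot"]).as_matrix().round(3))
for a in (np.pi/2-.05,-np.pi/2-.05): print(delta([.46,-.073,.23],a))
E
```

```text
[[-0.     0.36   0.933]
 [-0.001  0.933 -0.36 ]
 [-1.    -0.001 -0.   ]]
(array([  0.05, -21.08,  18.22]), array([-3.65, -0.  ,  0.01]))
(array([  0.05, -21.08,  18.22]), array([3.235e+01, 2.000e-02, 0.000e+00]))
```

Call:
{"api": "drive_tool", "payload": {"series": [{"y": -1.26, "z": 1.09, "ax": -0.5}, {"y": -2.52, "z": 2.18, "ax": -1}, {"y": -3.78, "z": 3.27, "ax": -1.5}, {"y": -5.04, "z": 4.36, "ax": -2}, {"y": -6.3, "z": 5.45, "ax": -2.5}]}}

```text
schema error: expected keys x, y, z, ax, ay, az
```

Run:
```python
from h import *
from plant import sensors
s=sensors.state();print(s["time"],s["tool_pos"],s["joint_pos"],delta([.46,-.073,.23],np.pi/2-.05))
```

```text
0.25 [0.22514877 0.58269942 0.23068663] [ 1.08301775e+00  5.30415210e-02  1.61357749e+00 -1.43849698e-06
  1.47601173e+00 -1.18994606e-01] (array([  0.05, -21.08,  18.22]), array([-3.65, -0.  ,  0.01]))
```

All six keys are needed in every row.

Call:
{"api": "drive_tool", "payload": {"series": [{"x": 0, "y": -1.26, "z": 1.09, "ax": -0.5, "ay": 0, "az": 0}, {"x": 0, "y": -2.52, "z": 2.18, "ax": -1, "ay": 0, "az": 0}, {"x": 0, "y": -3.78, "z": 3.27, "ax": -1.5, "ay": 0, "az": 0}, {"x": 0, "y": -5.04, "z": 4.36, "ax": -2, "ay": 0, "az": 0}, {"x": 0, "y": -6.3, "z": 5.45, "ax": -2.5, "ay": 0, "az": 0}]}}

```text
time: 0.67
tool_pos: [0.2957, 0.3852, 0.2311]
tool_rot: [0.705, 0.052, 0.705, -0.052]
contact_force: [0.3, 0.5, 0.5]
gripper_width: 1.0
```

Run:
```python
from h import *
from plant import sensors
s=sensors.state();print(s["time"],s["tool_pos"],s["joint_pos"],delta([.46,-.073,.23],np.pi/2-.05))
```

```text
0.6667 [0.29567112 0.38520554 0.23105887] [ 7.62865269e-01 -2.90908216e-01  1.92805257e+00 -2.08256376e-04
  1.50447809e+00 -6.60411570e-01] (array([  0.05, -17.16,   9.2 ]), array([-1.12,  0.  ,  0.  ]))
```

Call:
{"api": "drive_tool", "payload": {"series": [{"x": 0, "y": -1.4, "z": 0.75, "ax": -0.2, "ay": 0, "az": 0}, {"x": 0, "y": -2.8, "z": 1.5, "ax": -0.4, "ay": 0, "az": 0}, {"x": 0, "y": -4.2, "z": 2.25, "ax": -0.6, "ay": 0, "az": 0}, {"x": 0, "y": -5.6, "z": 3.0, "ax": -0.8, "ay": 0, "az": 0}, {"x": 0, "y": -7.0, "z": 3.75, "ax": -1.1, "ay": 0, "az": 0}]}}

```text
time: 1.08
tool_pos: [0.3621, 0.1981, 0.2314]
tool_rot: [0.707, 0.019, 0.707, -0.019]
contact_force: [0.8, -0.5, 0.3]
gripper_width: 0.999
```

Run:
```python
from h import *
from plant import sensors
s=sensors.state();print(s["time"],s["tool_pos"],s["joint_pos"],delta([.46,-.073,.23],np.pi/2-.05))
```

```text
1.0833 [0.36210659 0.19809813 0.23138875] [ 3.19885773e-01 -4.96450971e-01  2.07764411e+00 -6.61461808e-05
  1.55948141e+00 -1.19785445e+00] (array([  0.06, -10.62,   4.49]), array([-0.04,  0.01, -0.  ]))
```

Call:
{"api": "drive_tool", "payload": {"series": [{"x": 0, "y": -1.5, "z": 0.64, "ax": 0, "ay": 0, "az": 0}, {"x": 0, "y": -3.0, "z": 1.28, "ax": 0, "ay": 0, "az": 0}, {"x": 0, "y": -4.5, "z": 1.92, "ax": 0, "ay": 0, "az": 0}, {"x": 0, "y": -6.0, "z": 2.56, "ax": 0, "ay": 0, "az": 0}, {"x": 0, "y": -7.5, "z": 3.2, "ax": 0, "ay": 0, "az": 0}]}}

```text
time: 1.5
tool_pos: [0.4319, 0.0062, 0.2316]
tool_rot: [0.707, 0.019, 0.706, -0.019]
contact_force: [0.4, 1.1, 0.5]
gripper_width: 0.999
```

Call:
{"api": "drive_tool", "payload": {"series": [{"x": 0, "y": -1.2, "z": 0.5, "ax": 0, "ay": 0, "az": 0}, {"x": 0, "y": -2.2, "z": 0.9, "ax": 0, "ay": 0, "az": 0}, {"x": 0, "y": -2.9, "z": 1.2, "ax": 0, "ay": 0, "az": 0}, {"x": 0, "y": -3.0, "z": 1.3, "ax": 0, "ay": 0, "az": 0}], "hand": 0.55}}

```text
time: 1.83
tool_pos: [0.4604, -0.0711, 0.2312]
tool_rot: [0.707, 0.02, 0.707, -0.021]
contact_force: [-1.0, 0.0, -0.1]
gripper_width: 0.55
```

Run:
```python
from h import *
from plant import sensors,cams
f=cams.grab_frame("wrist");cv2.imwrite("pics/w1.png",f["img"])
import pickle;pickle.dump(f,open("w1.pkl","wb"))
s=sensors.state();print(s["time"],s["tool_pos"],s["joint_pos"],s["gripper_width"])
```

```text
1.8833 [ 0.4603974  -0.06999492  0.2311365 ] [-3.10863162e-01 -3.44360697e-01  1.96957288e+00 -4.81851994e-05
  1.51674229e+00 -1.82391761e+00] 0.5505367952935208
```

View pics/w1.png

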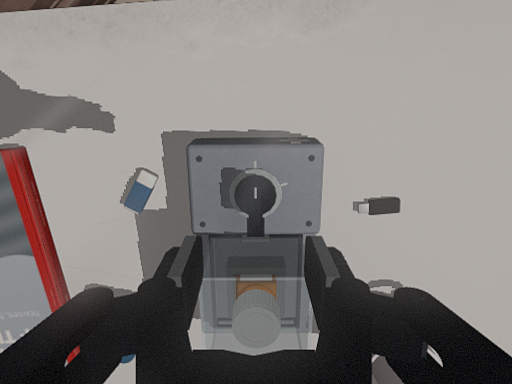

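The wrist view shows the station's front part at (188-322, 140-235), the latch disc near (256,194), and the cover and cap below it between the fingers.

Run:
```python
import cv2
a=cv2.imread("pics/w1.png")[130:270,180:335];cv2.imwrite("pics/w1c.png",cv2.resize(a,None,fx=4,fy=4,interpolation=cv2.INTER_CUBIC))
```

```text
(no output)
```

View pics/w1c.png

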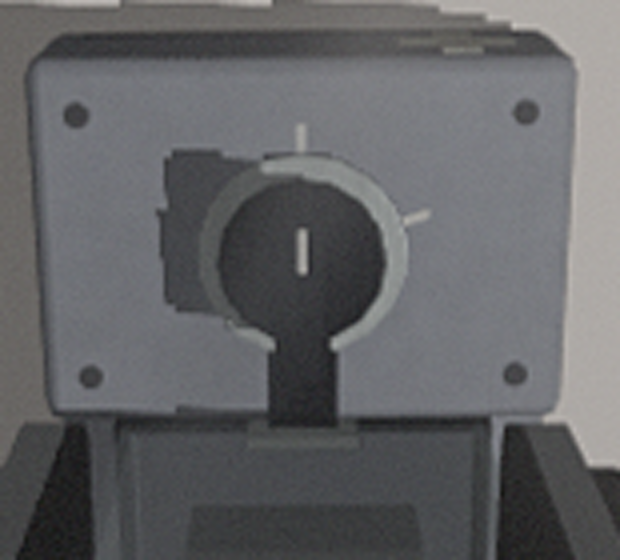

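Run:
```python
from h import *
import pickle
f=pickle.load(open("w1.pkl","rb"))
c=lambda x,y:(x/4+180,y/4+130)
for n,uv,z in [("ring",(303,257),.05),("disc",(302,262),.06),("fl",(29,57),.05),("fr",(576,57),.05),("br",(560,413),.05),("bl",(50,413),.05),("s1",(76,115),.05),("s2",(526,112),.05),("s3",(91,377),.05),("s4",(515,374),.05),("mark far",(301,125),.05)]:
    print(n,ray(f,c(*uv),z).round(4))
print(f["cam_to_world"])
```

```text
ring [ 0.4917 -0.0696  0.05  ]
disc [ 0.4898 -0.0698  0.06  ]
fl [ 0.4372 -0.1328  0.05  ]
fr [ 0.4449 -0.0009  0.05  ]
br [ 0.5384 -0.0049  0.05  ]
bl [ 0.5307 -0.1381  0.05  ]
s1 [ 0.4521 -0.123   0.05  ]
s2 [ 0.4577 -0.0131  0.05  ]
s3 [ 0.5212 -0.1264  0.05  ]
s4 [ 0.5267 -0.0165  0.05  ]
mark far [ 0.4578 -0.0682  0.05  ]
[[ 5.85706652e-02  9.55542037e-01  2.88979053e-01  3.88191732e-01]
 [ 9.98282957e-01 -5.58354287e-02 -1.77071571e-02 -6.57973884e-02]
 [-7.84663608e-04  2.89519984e-01 -9.57171648e-01  3.73645701e-01]
 [ 0.00000000e+00  0.00000000e+00  0.00000000e+00  1.00000000e+00]]
```

Run:
```python
from h import *
print(delta([.488,-.071,.11],np.pi/2-.05))
```

```text
(array([4.85, 0.02, 1.11]), array([-0.09, -0.  , -0.  ]))
```

Call:
{"api": "drive_tool", "payload": {"series": [{"x": 0.8, "y": 0, "z": 0.4, "ax": 0, "ay": 0, "az": 0}, {"x": 2.2, "y": 0, "z": 0.8, "ax": 0, "ay": 0, "az": 0}, {"x": 3.6, "y": 0, "z": 1.1, "ax": 0, "ay": 0, "az": 0}, {"x": 4.6, "y": 0, "z": 1.1, "ax": 0, "ay": 0, "az": 0}, {"x": 4.85, "y": 0, "z": 1.1, "ax": 0, "ay": 0, "az": 0}], "hand": 0.45}}

```text
time: 2.3
tool_pos: [0.484, -0.0676, 0.1047]
tool_rot: [0.704, 0.02, 0.71, -0.018]
contact_force: [-1.0, 0.6, -0.8]
gripper_width: 0.45
```

Run:
```python
from h import *
from plant import sensors,cams
for i in range(2):
    s=sensors.state();print(s["time"],s["tool_pos"],s["joint_pos"],s["gripper_width"],s["contact_force"])
    f=cams.grab_frame("wrist")
cv2.imwrite("pics/w2.png",f["img"])
import pickle;pickle.dump(f,open("w2.pkl","wb"))
```

```text
2.3 [ 0.48396718 -0.06761637  0.10470129] [-2.91474360e-01 -1.58062142e-01  2.03469804e+00  4.14090993e-04
  1.27454760e+00 -1.80921995e+00] 0.4495508188229991 [-1.01495396  0.62152731 -0.84370092]
2.35 [ 0.48448818 -0.06795193  0.10581759] [-2.91767766e-01 -1.59031585e-01  2.03352478e+00  3.02502232e-04
  1.27528015e+00 -1.80932849e+00] 0.4483048657490285 [-0.89236336 -0.05734598 -0.35122428]
```

View pics/w2.png

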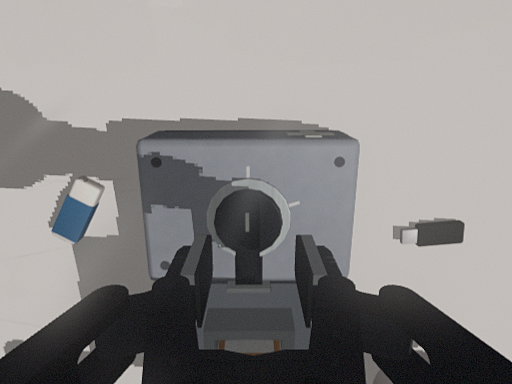

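Run:
```python
import cv2
a=cv2.imread("pics/w2.png")[130:330,130:365];cv2.imwrite("pics/w2c.png",cv2.resize(a,None,fx=3,fy=3,interpolation=cv2.INTER_CUBIC))
```

```text
(no output)
```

View pics/w2c.png

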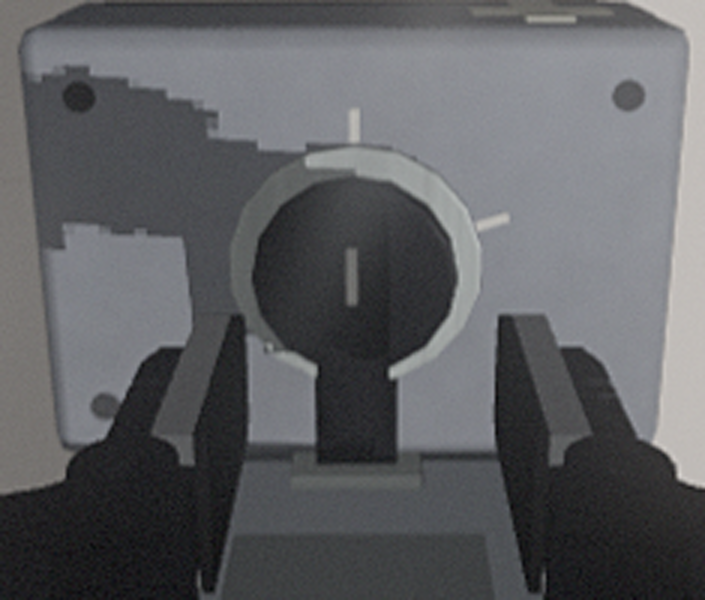

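Run:
```python
from h import *
import pickle
f=pickle.load(open("w2.pkl","rb"))
c=lambda x,y:(x/3+130,y/3+130)
for n,uv,z in [("ring",(356,262),.05),("disc",(355,268),.06),("mark",(352,248),.089),("mark2",(352,305),.089),("s1",(79,97),.05),("s2",(628,95),.05),("fl",(22,30),.05),("fr",(686,30),.05),("slot c",(357,440),.05)]:
    print(n,ray(f,c(*uv),z).round(4))
T=f["cam_to_world"]
# finger tip line midpoint : where does TCP project
from plant import sensors
s=sensors.state();r=qR(s["tool_rot"])
for xx in (0,-.006,-.012):
  for yy in (-.019,0,.019):
    print(xx,yy,(proj(f,s["tool_pos"]+r.apply([xx,yy,0]))[0]-130)*3)
print(s["tool_pos"],delta([.488,-.071,.105],np.pi/2-.05))
```

```text
ring [ 0.4903 -0.0701  0.05  ]
disc [ 0.4877 -0.07    0.06  ]
mark [ 0.4726 -0.0693  0.089 ]
mark2 [ 0.483  -0.0699  0.089 ]
s1 [ 0.452  -0.1235  0.05  ]
s2 [ 0.4575 -0.0135  0.05  ]
fl [ 0.438  -0.1329  0.05  ]
fr [ 0.445  -0.0023  0.05  ]
slot c [ 0.5326 -0.0723  0.05  ]
0 -0.019 [236.50273321 373.79259685]
0 0 [360.0578158  373.74878589]
0 0.019 [483.58273934 373.70493781]
-0.006 -0.019 [231.41685803 392.96568627]
-0.006 0 [359.72511195 392.91776323]
-0.006 0.019 [488.00084233 392.86979576]
-0.012 -0.019 [225.92402384 413.67296046]
-0.012 0 [359.36578948 413.62039462]
-0.012 0.019 [492.77237771 413.5677756 ]
[ 0.48603333 -0.06856545  0.1084775 ] (array([ 0.14, -0.09,  0.08]), array([-0.04, -0.04, -0.01]))
```

Call:
{"api": "drive_tool", "payload": {"series": [{"x": 0, "y": 0, "z": 0, "ax": 0, "ay": 0, "az": 0}, {"x": 0, "y": 0, "z": 0, "ax": 0, "ay": 0, "az": 0}, {"x": 0, "y": 0, "z": 0, "ax": 0, "ay": 0, "az": 0}]}}

```text
time: 2.65
tool_pos: [0.489, -0.0702, 0.1126]
tool_rot: [0.708, 0.019, 0.705, -0.02]
contact_force: [0.1, -0.4, -1.0]
gripper_width: 0.447
```

Run:
```python
from h import *
from plant import sensors
s=sensors.state();print(s["time"],s["tool_pos"])
print(delta([.488,-.0715,.065],np.pi/2-.05))
```

```text
2.65 [ 0.48898063 -0.07017641  0.11263267]
(array([ 1.91, -0.05, -0.04]), array([-0.05,  0.05,  0.01]))
```

Call:
{"api": "drive_tool", "payload": {"series": [{"x": 0.4, "y": 0, "z": 0, "ax": 0, "ay": 0, "az": 0}, {"x": 0.9, "y": 0, "z": 0, "ax": 0, "ay": 0, "az": 0}, {"x": 1.4, "y": 0, "z": 0, "ax": 0, "ay": 0, "az": 0}, {"x": 1.7, "y": 0, "z": 0, "ax": 0, "ay": 0, "az": 0}, {"x": 1.8, "y": 0, "z": 0, "ax": 0, "ay": 0, "az": 0}]}}

```text
time: 3.07
tool_pos: [0.4856, -0.0694, 0.062]
tool_rot: [0.705, 0.02, 0.709, -0.019]
contact_force: [-0.4, -0.1, -0.3]
gripper_width: 0.45
```

Call:
{"api": "drive_tool", "payload": {"series": [{"x": 0, "y": 0, "z": 0, "ax": 0, "ay": 0, "az": 0}, {"x": 0, "y": 0, "z": 0, "ax": 0, "ay": 0, "az": 0}, {"x": 0, "y": 0, "z": 0, "ax": 0, "ay": 0, "az": 0}, {"x": 0, "y": 0, "z": 0, "ax": 0, "ay": 0, "az": 0}]}}

```text
time: 3.4
tool_pos: [0.4881, -0.0701, 0.0658]
tool_rot: [0.707, 0.019, 0.706, -0.019]
contact_force: [-0.3, -0.1, 0.1]
gripper_width: 0.452
```

Run:
```python
from h import *
from plant import sensors,cams
f=cams.grab_frame("wrist")
cv2.imwrite("pics/w3.png",cv2.resize(f["img"][130:384,130:365],None,fx=2.3,fy=2.3))
s=sensors.state();print(s["time"],s["tool_pos"],s["contact_force"])
print(delta([.488,-.0715,.065],np.pi/2-.05))
```

```text
3.45 [ 0.48802937 -0.07007569  0.06573744] [0.07233215 0.0684286  1.06207441]
(array([ 0.03, -0.06,  0.  ]), array([-0.05,  0.01,  0.  ]))
```

View pics/w3.png

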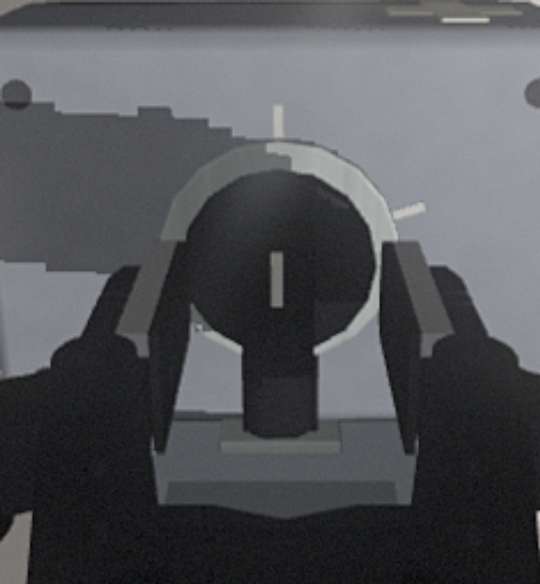

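Call:
{"api": "drive_tool", "payload": {"series": [{"x": 0, "y": -0.05, "z": 0, "ax": 0, "ay": 0, "az": 0}, {"x": 0, "y": -0.05, "z": 0, "ax": 0, "ay": 0, "az": 0}, {"x": 0, "y": -0.05, "z": 0, "ax": 0, "ay": 0, "az": 0}, {"x": 0, "y": -0.05, "z": 0, "ax": 0, "ay": 0, "az": 0}, {"x": 0, "y": -0.05, "z": 0, "ax": 0, "ay": 0, "az": 0}], "hand": 0}}

```text
time: 3.87
tool_pos: [0.4877, -0.0713, 0.0656]
tool_rot: [0.707, 0.019, 0.707, -0.019]
contact_force: [-0.3, 0.5, 3.9]
gripper_width: 0.137
```

Run:
```python
from h import *
from plant import sensors
s=sensors.state();print(s)
```

```text
{'time': 3.8667, 'joint_pos': array([-2.96186913e-01, -9.99890022e-02,  2.05470262e+00, -1.46123693e-04,
        1.18631466e+00, -1.81236814e+00]), 'joint_vel': array([ 0.00063804,  0.0017043 , -0.00146835, -0.00083979, -0.00218553,
       -0.00126634]), 'joint_efforts': array([-2.61759834e-02, -2.68028748e+01, -3.15552485e+01,  7.73925288e-02,
       -3.41219651e-01,  4.38314374e-02]), 'tool_pos': array([ 0.48767996, -0.07128353,  0.06559544]), 'tool_rot': array([ 0.7070233 ,  0.01918841,  0.70666401, -0.01938678]), 'contact_force': array([-0.28716159,  0.54881678,  3.92297502]), 'ft_torque': array([0.01937143, 0.15543088, 0.02397067]), 'gripper_width': 0.13724317635362207}
```

Call:
{"api": "drive_tool", "payload": {"series": [{"x": 0, "y": 0, "z": 0, "ax": 0.8, "ay": 0, "az": 0}, {"x": 0, "y": 0, "z": 0, "ax": 1.8, "ay": 0, "az": 0}, {"x": 0, "y": 0, "z": 0, "ax": 2.8, "ay": 0, "az": 0}, {"x": 0, "y": 0, "z": 0, "ax": 3.8, "ay": 0, "az": 0}, {"x": 0, "y": 0, "z": 0, "ax": 5, "ay": 0, "az": 0}]}}

```text
time: 4.28
tool_pos: [0.4878, -0.0708, 0.0656]
tool_rot: [0.686, 0.174, 0.685, -0.173]
contact_force: [-0.5, 1.1, 3.2]
gripper_width: 0.139
```

Call:
{"api": "drive_tool", "payload": {"series": [{"x": 0, "y": 0, "z": 0, "ax": 1, "ay": 0, "az": 0}, {"x": 0, "y": 0, "z": 0, "ax": 2, "ay": 0, "az": 0}, {"x": 0, "y": 0, "z": 0, "ax": 3, "ay": 0, "az": 0}, {"x": 0, "y": 0, "z": 0, "ax": 4, "ay": 0, "az": 0}, {"x": 0, "y": 0, "z": 0, "ax": 5, "ay": 0, "az": 0}]}}

```text
time: 4.7
tool_pos: [0.4881, -0.0705, 0.0656]
tool_rot: [0.632, 0.318, 0.632, -0.317]
contact_force: [1.4, 2.9, 2.5]
gripper_width: 0.138
```

Run:
```python
from plant import sensors
s=sensors.state()
for k in ("joint_pos","joint_efforts","contact_force","ft_torque","tool_pos","gripper_width"):print(k,s[k])
```

```text
joint_pos [-2.95484751e-01 -9.97958831e-02  2.05454059e+00  2.03580061e-03
  1.18570100e+00 -9.35679616e-01]
joint_efforts [ -1.87783442 -27.03847289 -31.38936281  -0.76958997  -0.08326001
  -0.68526233]
contact_force [1.43085234 2.94262044 2.53462525]
ft_torque [ 0.56583758 -0.10456124  0.18275635]
tool_pos [ 0.48811939 -0.07046885  0.06558782]
gripper_width 0.13793107055965534
```

Call:
{"api": "drive_tool", "payload": {"series": [{"x": 0, "y": 0, "z": 0, "ax": 1, "ay": 0, "az": 0}, {"x": 0, "y": 0, "z": 0, "ax": 2, "ay": 0, "az": 0}, {"x": 0, "y": 0, "z": 0, "ax": 3, "ay": 0, "az": 0}, {"x": 0, "y": 0, "z": 0, "ax": 4, "ay": 0, "az": 0}, {"x": 0, "y": 0, "z": 0, "ax": 4.7, "ay": 0, "az": 0}]}}

```text
time: 5.12
tool_pos: [0.4885, -0.0703, 0.0656]
tool_rot: [0.555, 0.44, 0.554, -0.438]
contact_force: [1.9, 4.7, 2.7]
gripper_width: 0.143
```

Run:
```python
from plant import sensors
s=sensors.state()
for k in ("joint_pos","joint_efforts","contact_force","ft_torque","tool_pos","gripper_width"):print(k,s[k])
```

```text
joint_pos [-0.29516226 -0.0996805   2.0543865   0.00238614  1.18484241 -0.52735116]
joint_efforts [ -3.54170501 -27.16457427 -31.05997682  -0.74118504   0.18015226
   0.81708284]
contact_force [1.93569625 4.72354188 2.74143495]
ft_torque [ 0.75396317 -0.32001081  1.2660183 ]
tool_pos [ 0.48846703 -0.0703156   0.06561381]
gripper_width 0.14321555304251007
```

Call:
{"api": "drive_tool", "payload": {"series": [{"x": 0, "y": 0, "z": 0, "ax": 0, "ay": 0, "az": 0}, {"x": 0, "y": 0, "z": 0, "ax": 0, "ay": 0, "az": 0}, {"x": 0, "y": 0, "z": 0, "ax": 0, "ay": 0, "az": 0}, {"x": 0, "y": 0, "z": 0, "ax": 0, "ay": 0, "az": 0}, {"x": 0, "y": 0, "z": 0, "ax": 0, "ay": 0, "az": 0}]}}

```text
time: 5.53
tool_pos: [0.4885, -0.0703, 0.0656]
tool_rot: [0.556, 0.438, 0.555, -0.436]
contact_force: [2.4, 5.2, 1.8]
gripper_width: 0.138
```

Call:
{"api": "drive_tool", "payload": {"series": [{"x": 0, "y": 0, "z": 0, "ax": 0, "ay": 0, "az": 0}, {"x": 0, "y": 0, "z": 0, "ax": 0, "ay": 0, "az": 0}, {"x": 0, "y": 0, "z": 0, "ax": 0, "ay": 0, "az": 0}, {"x": 0, "y": 0, "z": 0, "ax": 0, "ay": 0, "az": 0}, {"x": 0, "y": 0, "z": 0, "ax": 0, "ay": 0, "az": 0}]}}

```text
time: 5.95
tool_pos: [0.4885, -0.0703, 0.0656]
tool_rot: [0.556, 0.438, 0.555, -0.436]
contact_force: [2.7, 4.2, 1.7]
gripper_width: 0.136
```

Run:
```python
from plant import sensors,cams
import cv2
f=cams.grab_frame("scene");cv2.imwrite("pics/s2.png",cv2.resize(f["img"][130:280,200:400],None,fx=3,fy=3))
s=sensors.state()
for k in ("joint_pos","contact_force","ft_torque","tool_pos","gripper_width"):print(k,s[k])
```

```text
joint_pos [-2.94900019e-01 -9.96999844e-02  2.05435107e+00  1.88427311e-03
  1.18477296e+00 -5.32800697e-01]
contact_force [2.79734964 4.79461578 1.38495473]
ft_torque [ 0.74749168 -0.38774082  1.11248363]
tool_pos [ 0.4884896  -0.07032459  0.06564189]
gripper_width 0.1361929970503915
```

View pics/s2.png

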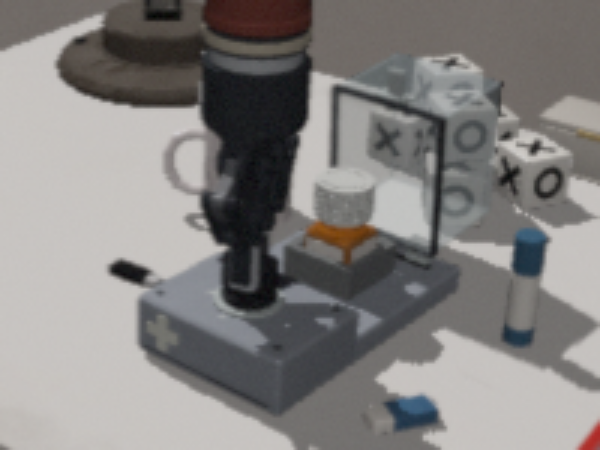

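The scene view shows the cover standing open behind the bottle, with the white cap exposed at about (345,195) in the crop. Now I release the latch and lift.

Call:
{"api": "drive_tool", "payload": {"series": [{"x": 0, "y": 0, "z": 0, "ax": 0, "ay": 0, "az": 0}, {"x": 0, "y": 0, "z": 0, "ax": 0, "ay": 0, "az": 0}, {"x": 0, "y": 0, "z": 0, "ax": 0, "ay": 0, "az": 0}, {"x": 0, "y": 0, "z": 0, "ax": 0, "ay": 0, "az": 0}, {"x": 0, "y": 0, "z": 0, "ax": 0, "ay": 0, "az": 0}], "hand": 0.6}}

```text
time: 6.42
tool_pos: [0.4872, -0.0717, 0.0649]
tool_rot: [0.555, 0.438, 0.555, -0.439]
contact_force: [-0.1, -0.2, 0.8]
gripper_width: 0.598
```

Call:
{"api": "drive_tool", "payload": {"series": [{"x": -0.5, "y": 0, "z": 0, "ax": 0, "ay": 0, "az": 0}, {"x": -1.5, "y": 0, "z": 0, "ax": 0, "ay": 0, "az": 0}, {"x": -2.8, "y": 0, "z": 0, "ax": 0, "ay": 0, "az": 0}, {"x": -3.8, "y": 0, "z": 0, "ax": 0, "ay": 0, "az": 0}, {"x": -4.2, "y": 0, "z": 0, "ax": 0, "ay": 0, "az": 0}]}}

```text
time: 6.83
tool_pos: [0.4895, -0.0723, 0.1747]
tool_rot: [0.557, 0.439, 0.552, -0.438]
contact_force: [0.5, -0.9, 0.1]
gripper_width: 0.6
```

Run:
```python
from plant import sensors,cams
import cv2,pickle
f=cams.grab_frame("scene");cv2.imwrite("pics/s3.png",cv2.resize(f["img"][130:280,200:400],None,fx=4,fy=4,interpolation=cv2.INTER_CUBIC))
g=cams.grab_frame("top");cv2.imwrite("pics/t3.png",cv2.resize(g["img"][130:260,270:390],None,fx=4.5,fy=4.5,interpolation=cv2.INTER_CUBIC))
w=cams.grab_frame("wrist");cv2.imwrite("pics/w4.png",w["img"])
pickle.dump((f,g,w),open("f3.pkl","wb"))
s=sensors.state()
for k in ("time","joint_pos","contact_force","ft_torque","tool_pos","gripper_width"):print(k,s[k])
```

```text
time 6.9833
joint_pos [-2.96534880e-01 -2.26710078e-01  1.97830082e+00 -4.10399601e-04
  1.38879952e+00 -5.29419157e-01]
contact_force [-0.06927854  0.16224759 -1.04484548]
ft_torque [-0.03623493 -0.00951187  0.00327524]
tool_pos [ 0.48762726 -0.07152308  0.17018215]
gripper_width 0.6009859034337119
```

View pics/s3.png

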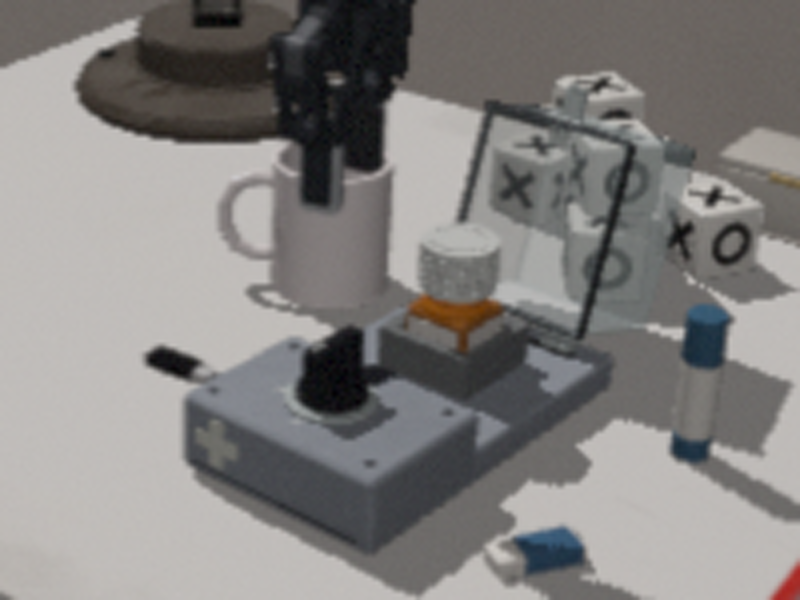

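View pics/t3.png

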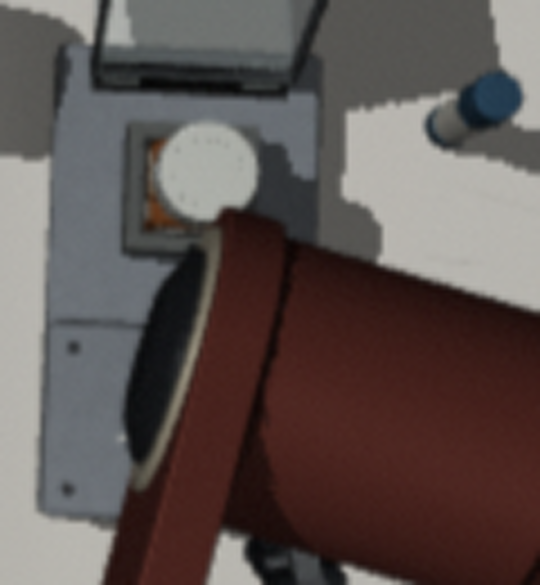

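View pics/w4.png

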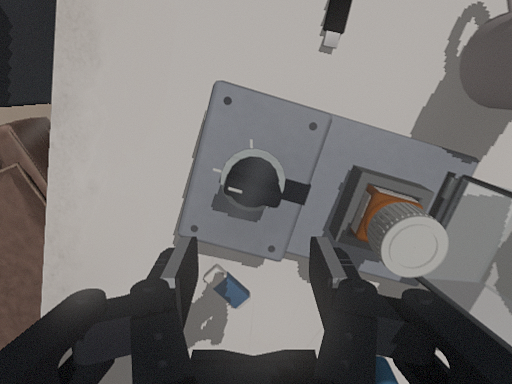

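The scene view shows the latch's bar back along the station axis and the cover fully open. The wrist view has the cap top at about (414,247). I'll measure the cap from all three cameras.

Run:
```python
from h import *
import pickle
f,g,w=pickle.load(open("f3.pkl","rb"))
a=w["img"][150:290,330:470];cv2.imwrite("pics/w4c.png",cv2.resize(a,None,fx=4,fy=4,interpolation=cv2.INTER_CUBIC))
for z in (.108,.110):
  print(ray(w,(414,247),z),ray(g,(208/4.5+270,172/4.5+130),z),ray(f,(460/4+200,237/4+130),z))
```

```text
[ 0.60401308 -0.0755633   0.108     ] [ 0.60111482 -0.07877308  0.108     ] [ 0.60292441 -0.07927287  0.108     ]
[ 0.60273944 -0.07482535  0.11      ] [ 0.60083363 -0.07848031  0.11      ] [ 0.599308   -0.08142856  0.11      ]
```

View pics/w4c.png

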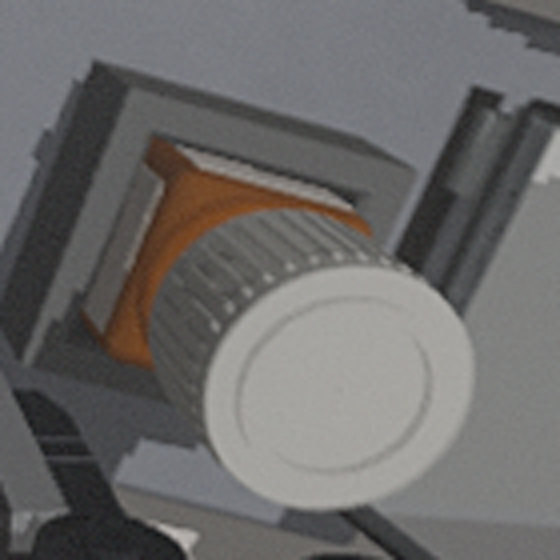

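Run:
```python
from h import *
print(delta([.6034,-.0762,.170],.97))
```

```text
(array([0.01, 4.46, 1.25]), array([-8.45,  0.01, -0.01]))
```

Call:
{"api": "drive_tool", "payload": {"series": [{"x": 0, "y": 0.6, "z": 0.2, "ax": -1.2, "ay": 0, "az": 0}, {"x": 0, "y": 1.6, "z": 0.5, "ax": -2.5, "ay": 0, "az": 0}, {"x": 0, "y": 2.6, "z": 0.75, "ax": -3.8, "ay": 0, "az": 0}, {"x": 0, "y": 3.5, "z": 1.0, "ax": -5.1, "ay": 0, "az": 0}, {"x": 0, "y": 4.2, "z": 1.2, "ax": -6.4, "ay": 0, "az": 0}], "hand": 0.8}}

```text
time: 7.4
tool_pos: [0.5964, -0.0759, 0.1664]
tool_rot: [0.653, 0.266, 0.657, -0.267]
contact_force: [0.5, -0.3, -0.1]
gripper_width: 0.8
```

Run:
```python
from h import *
print(delta([.6034,-.0762,.170],.97))
```

```text
(array([-0.15,  0.19,  0.21]), array([-1.98, -0.05,  0.03]))
```

Call:
{"api": "drive_tool", "payload": {"series": [{"x": 0, "y": 0.2, "z": 0.2, "ax": -1, "ay": 0, "az": 0}, {"x": 0, "y": 0.25, "z": 0.2, "ax": -1.9, "ay": 0, "az": 0}, {"x": 0, "y": 0.25, "z": 0.2, "ax": -2, "ay": 0, "az": 0}, {"x": 0, "y": 0.25, "z": 0.2, "ax": -2, "ay": 0, "az": 0}, {"x": 0, "y": 0.25, "z": 0.2, "ax": -2, "ay": 0, "az": 0}]}}

```text
time: 7.82
tool_pos: [0.6034, -0.075, 0.1682]
tool_rot: [0.674, 0.211, 0.676, -0.211]
contact_force: [0.6, -0.8, 0.2]
gripper_width: 0.799
```

Run:
```python
from h import *
from plant import cams,sensors
w=cams.grab_frame("wrist");cv2.imwrite("pics/w5.png",w["img"])
import pickle;pickle.dump(w,open("w5.pkl","wb"))
print(sensors.state()["tool_pos"],delta([.6034,-.0762,.170],.97))
```

```text
[ 0.60356606 -0.07505772  0.16874249] (array([-0.05, -0.04,  0.02]), array([-0.06, -0.02,  0.01]))
```

View pics/w5.png

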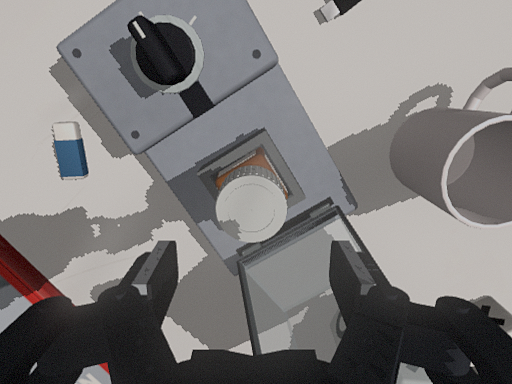

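Run:
```python
from h import *
import pickle
w=pickle.load(open("w5.pkl","rb"))
cv2.imwrite("pics/w5c.png",cv2.resize(w["img"][130:330,140:370],None,fx=3,fy=3,interpolation=cv2.INTER_CUBIC))
print(ray(w,(252,206),.108))
```

```text
[ 0.60329201 -0.07418423  0.108     ]
```

View pics/w5c.png

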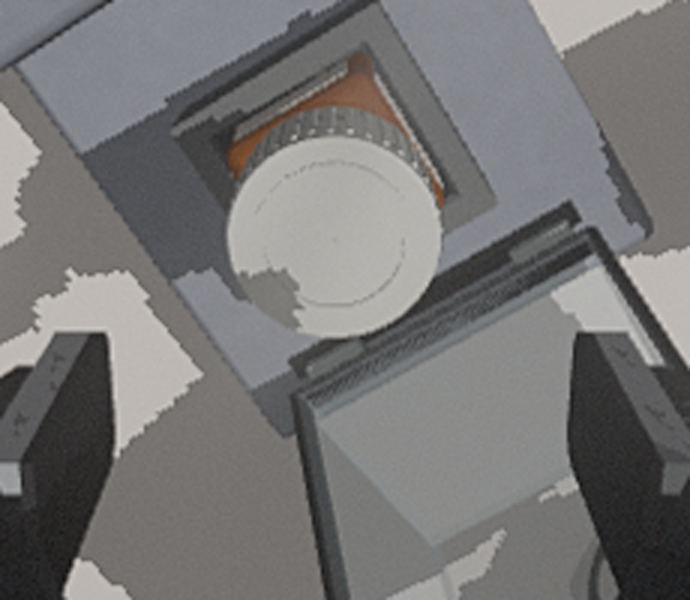

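Call:
{"api": "drive_tool", "payload": {"series": [{"x": 0.5, "y": -0.05, "z": 0.0, "ax": 0, "ay": 0, "az": 0}, {"x": 1.4, "y": -0.05, "z": 0.0, "ax": 0, "ay": 0, "az": 0}, {"x": 2.3, "y": -0.05, "z": 0.0, "ax": 0, "ay": 0, "az": 0}, {"x": 3.0, "y": -0.05, "z": 0.0, "ax": 0, "ay": 0, "az": 0}, {"x": 3.4, "y": -0.05, "z": 0.0, "ax": 0, "ay": 0, "az": 0}]}}

```text
time: 8.28
tool_pos: [0.6015, -0.0758, 0.0813]
tool_rot: [0.673, 0.211, 0.677, -0.211]
contact_force: [-0.3, 0.5, 0.1]
gripper_width: 0.8
```

Call:
{"api": "drive_tool", "payload": {"series": [{"x": 0.2, "y": 0, "z": 0.0, "ax": 0, "ay": 0, "az": 0}, {"x": 0.2, "y": 0, "z": 0.0, "ax": 0, "ay": 0, "az": 0}, {"x": 0.2, "y": 0, "z": 0.0, "ax": 0, "ay": 0, "az": 0}, {"x": 0.2, "y": 0, "z": 0.0, "ax": 0, "ay": 0, "az": 0}, {"x": 0.2, "y": 0, "z": 0.0, "ax": 0, "ay": 0, "az": 0}]}}

```text
time: 8.7
tool_pos: [0.6048, -0.0764, 0.0817]
tool_rot: [0.676, 0.21, 0.674, -0.21]
contact_force: [-0.5, 0.2, 0.2]
gripper_width: 0.798
```

Run:
```python
from h import *
from plant import cams,sensors
w=cams.grab_frame("wrist");cv2.imwrite("pics/w6.png",cv2.resize(w["img"][130:384,110:390],None,fx=2.3,fy=2.3,interpolation=cv2.INTER_CUBIC))
f=cams.grab_frame("scene");cv2.imwrite("pics/s6.png",cv2.resize(f["img"][130:260,240:400],None,fx=4.5,fy=4.5,interpolation=cv2.INTER_CUBIC))
s=sensors.state()
print(s["tool_pos"],s["contact_force"],delta([.6028,-.0762,.078],.97))
```

```text
[ 0.60450671 -0.076322    0.08126714] [-0.7000254   0.21307627 -0.98615726] (array([ 0.13, -0.03, -0.06]), array([-0.04,  0.02, -0.01]))
```

View pics/w6.png

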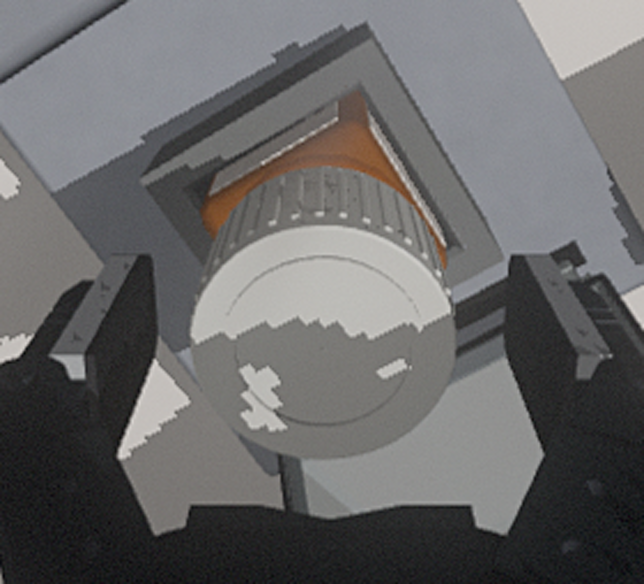

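View pics/s6.png

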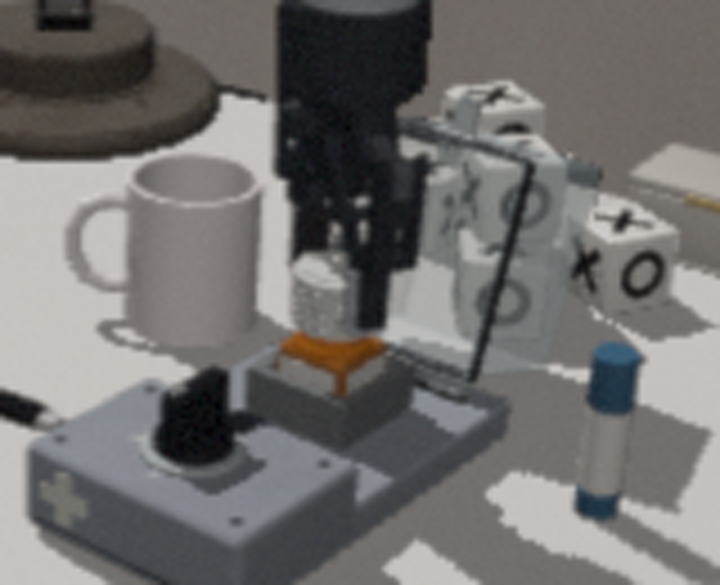

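Call:
{"api": "drive_tool", "payload": {"series": [{"x": 0.1, "y": -0.05, "z": -0.04, "ax": 0, "ay": 0, "az": 0}, {"x": 0.1, "y": -0.05, "z": -0.04, "ax": 0, "ay": 0, "az": 0}, {"x": 0.1, "y": -0.05, "z": -0.04, "ax": 0, "ay": 0, "az": 0}, {"x": 0.1, "y": -0.05, "z": -0.04, "ax": 0, "ay": 0, "az": 0}]}}

```text
time: 9.13
tool_pos: [0.6021, -0.0766, 0.0775]
tool_rot: [0.675, 0.21, 0.675, -0.21]
contact_force: [-0.1, -0.0, 0.3]
gripper_width: 0.797
```

Call:
{"api": "drive_tool", "payload": {"series": [{"x": 0, "y": 0, "z": 0.0, "ax": 0, "ay": 0, "az": 0}, {"x": 0, "y": 0, "z": 0.0, "ax": 0, "ay": 0, "az": 0}, {"x": 0, "y": 0, "z": 0.0, "ax": 0, "ay": 0, "az": 0}, {"x": 0, "y": 0, "z": 0.0, "ax": 0, "ay": 0, "az": 0}, {"x": 0, "y": 0, "z": 0.0, "ax": 0, "ay": 0, "az": 0}], "hand": 0}}

```text
time: 9.55
tool_pos: [0.6024, -0.0765, 0.078]
tool_rot: [0.675, 0.211, 0.675, -0.21]
contact_force: [0.2, 0.7, 3.0]
gripper_width: 0.531
```

Run:
```python
from h import *
from plant import cams,sensors
w=cams.grab_frame("wrist");cv2.imwrite("pics/w7.png",cv2.resize(w["img"][130:384,110:390],None,fx=2.3,fy=2.3,interpolation=cv2.INTER_CUBIC))
f=cams.grab_frame("scene");cv2.imwrite("pics/s7.png",cv2.resize(f["img"][160:240,270:370],None,fx=7,fy=7,interpolation=cv2.INTER_CUBIC))
s=sensors.state()
print(s["time"],s["tool_pos"],s["contact_force"],s["ft_torque"],s["gripper_width"])
```

```text
9.65 [ 0.60241877 -0.07649013  0.07795472] [-0.9671246   1.01980949  3.14947369] [0.20806008 0.16009789 0.02912476] 0.5277608756846289
```

View pics/w7.png

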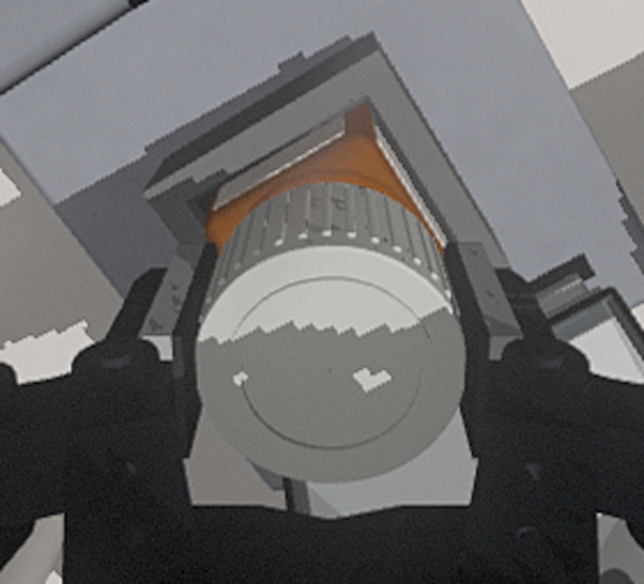

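View pics/s7.png

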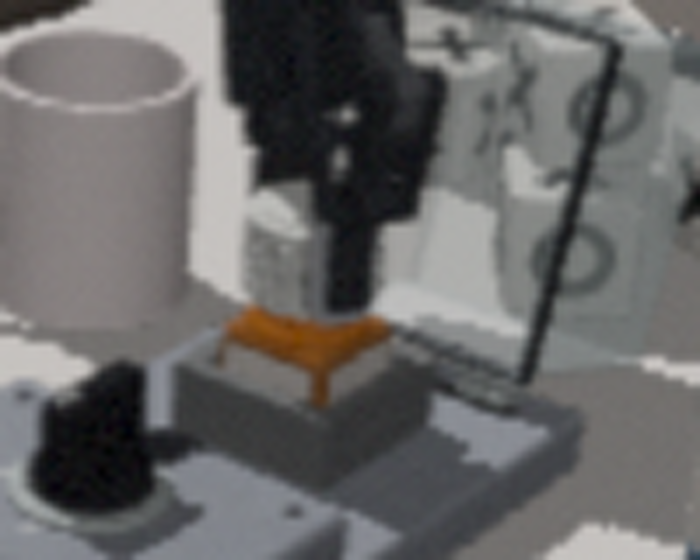

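Call:
{"api": "drive_tool", "payload": {"series": [{"x": 0.04, "y": 0, "z": 0.0, "ax": 0, "ay": 0, "az": 0}, {"x": 0.08, "y": 0, "z": 0.0, "ax": 0, "ay": 0, "az": 0}, {"x": 0.12, "y": 0, "z": 0.0, "ax": 0, "ay": 0, "az": 0}, {"x": 0.16, "y": 0, "z": 0.0, "ax": 0, "ay": 0, "az": 0}, {"x": 0.18, "y": 0, "z": 0.0, "ax": 0, "ay": 0, "az": 0}]}}

```text
time: 10.07
tool_pos: [0.6026, -0.0766, 0.074]
tool_rot: [0.675, 0.211, 0.675, -0.21]
contact_force: [-2.8, 2.2, 8.1]
gripper_width: 0.524
```

Call:
{"api": "drive_tool", "payload": {"series": [{"x": 0, "y": 0, "z": 0.0, "ax": 0, "ay": 0, "az": 0}, {"x": 0, "y": 0, "z": 0.0, "ax": 0, "ay": 0, "az": 0}]}}

```text
time: 10.23
tool_pos: [0.6027, -0.0766, 0.0742]
tool_rot: [0.675, 0.211, 0.675, -0.21]
contact_force: [-2.5, 2.9, 7.6]
gripper_width: 0.532
```

Run:
```python
from h import *
from plant import cams,sensors
s=sensors.state()
print(s["time"],s["tool_pos"],s["contact_force"],s["ft_torque"],s["gripper_width"],s["joint_pos"])
```

```text
10.2333 [ 0.60270035 -0.07661079  0.07424975] [-2.49948879  2.8704318   7.63390419] [ 0.34666293  0.45806373 -0.06751021] 0.5324281458635286 [-2.48955297e-01  1.56095941e-01  1.77665398e+00  1.96689068e-04
  1.20808734e+00 -1.21545982e+00]
```

Call:
{"api": "drive_tool", "payload": {"series": [{"x": 0.02, "y": 0, "z": 0.0, "ax": 0, "ay": 0, "az": 0}, {"x": 0.04, "y": 0, "z": 0.0, "ax": 0, "ay": 0, "az": 0}, {"x": 0.04, "y": 0, "z": 0.0, "ax": 0, "ay": 0, "az": 0}]}}

```text
time: 10.48
tool_pos: [0.6027, -0.0766, 0.0734]
tool_rot: [0.675, 0.211, 0.675, -0.21]
contact_force: [-2.5, 3.0, 9.7]
gripper_width: 0.524
```

Run:
```python
from h import *
from plant import cams,sensors
s=sensors.state()
print(s["time"],s["tool_pos"],s["contact_force"],s["ft_torque"],s["gripper_width"],s["joint_pos"])
w=cams.grab_frame("wrist");cv2.imwrite("pics/w8.png",cv2.resize(w["img"][130:384,110:390],None,fx=2.3,fy=2.3,interpolation=cv2.INTER_CUBIC))
```

```text
10.4833 [ 0.602724   -0.07660313  0.07340304] [-2.51843345  2.97997351  9.67936131] [ 0.34509919  0.48278736 -0.03870787] 0.5244404768895745 [-2.48937287e-01  1.57175701e-01  1.77701918e+00  2.05936025e-04
  1.20660825e+00 -1.21546231e+00]
```

View pics/w8.png

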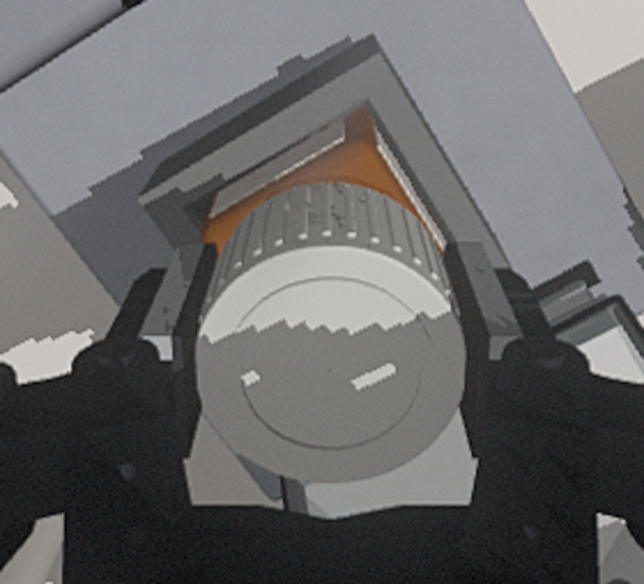

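The cap keeps its place in the fingers (top at (330,370)) and the force reads 9.7 N, so it is pressed. Now I twist anticlockwise.

Call:
{"api": "drive_tool", "payload": {"series": [{"x": 0, "y": 0, "z": 0, "ax": -0.6, "ay": 0, "az": 0}, {"x": 0, "y": 0, "z": 0, "ax": -1.4, "ay": 0, "az": 0}, {"x": 0, "y": 0, "z": 0, "ax": -2.2, "ay": 0, "az": 0}, {"x": 0, "y": 0, "z": 0, "ax": -3.0, "ay": 0, "az": 0}, {"x": 0, "y": 0, "z": 0, "ax": -3.8, "ay": 0, "az": 0}]}}

```text
time: 10.95
tool_pos: [0.6037, -0.0773, 0.074]
tool_rot: [0.702, 0.095, 0.699, -0.095]
contact_force: [-0.6, -0.3, 8.4]
gripper_width: 0.525
```

Run:
```python
from h import *
from plant import cams,sensors
s=sensors.state()
print(s["time"],s["tool_pos"],s["contact_force"],s["ft_torque"],s["gripper_width"],s["joint_pos"])
w=cams.grab_frame("wrist");cv2.imwrite("pics/w9.png",cv2.resize(w["img"][130:384,110:390],None,fx=2.3,fy=2.3,interpolation=cv2.INTER_CUBIC))
```

```text
10.95 [ 0.60374871 -0.07731495  0.07401998] [-0.56942765 -0.2714229   8.43689563] [-0.00769455  0.16581422 -0.0171195 ] 0.5254544467566863 [-2.49290503e-01  1.57051463e-01  1.77601208e+00 -6.52258242e-04
  1.20470353e+00 -1.55046438e+00]
```

View pics/w9.png

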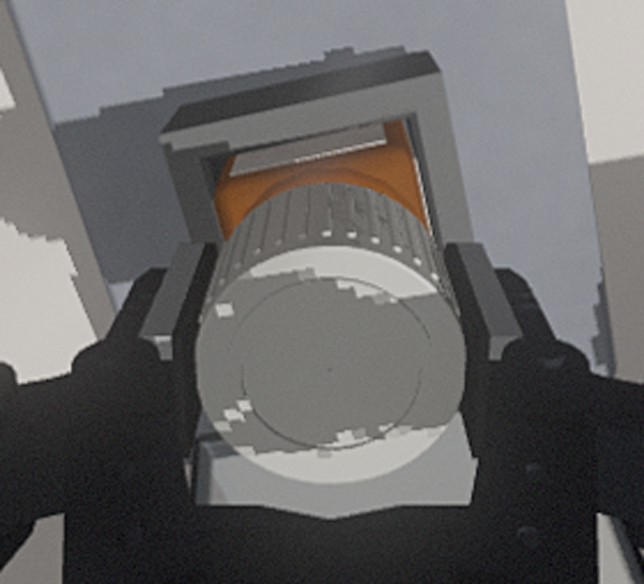

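Call:
{"api": "drive_tool", "payload": {"series": [{"x": 0.01, "y": 0, "z": 0, "ax": -0.9, "ay": 0, "az": 0}, {"x": 0.02, "y": 0, "z": 0, "ax": -1.8, "ay": 0, "az": 0}, {"x": 0.02, "y": 0, "z": 0, "ax": -2.7, "ay": 0, "az": 0}, {"x": 0.02, "y": 0, "z": 0, "ax": -3.6, "ay": 0, "az": 0}, {"x": 0.02, "y": 0, "z": 0, "ax": -4.4, "ay": 0, "az": 0}]}}

```text
time: 11.42
tool_pos: [0.604, -0.0774, 0.0737]
tool_rot: [0.707, -0.041, 0.705, 0.04]
contact_force: [-1.2, 0.7, 8.8]
gripper_width: 0.523
```

Run:
```python
from h import *
from plant import cams,sensors
s=sensors.state()
print(s["time"],s["tool_pos"],s["contact_force"],s["ft_torque"],s["gripper_width"],s["joint_pos"])
```

```text
11.4167 [ 0.60395261 -0.07737144  0.07371291] [-1.2047009   0.6595158   8.78411209] [ 0.07089355  0.0736116  -0.07802325] 0.5231753018782561 [-2.49361164e-01  1.57622117e-01  1.77594376e+00 -5.05802656e-04
  1.20377334e+00 -1.93469047e+00]
```

Call:
{"api": "drive_tool", "payload": {"series": [{"x": 0, "y": 0, "z": 0, "ax": -0.9, "ay": 0, "az": 0}, {"x": 0, "y": 0, "z": 0, "ax": -1.8, "ay": 0, "az": 0}, {"x": 0, "y": 0, "z": 0, "ax": -2.7, "ay": 0, "az": 0}, {"x": 0, "y": 0, "z": 0, "ax": -3.6, "ay": 0, "az": 0}, {"x": 0, "y": 0, "z": 0, "ax": -4.5, "ay": 0, "az": 0}]}}

```text
time: 11.83
tool_pos: [0.6039, -0.0775, 0.0737]
tool_rot: [0.686, -0.179, 0.683, 0.177]
contact_force: [-0.7, -0.4, 8.4]
gripper_width: 0.523
```

Run:
```python
from h import *
from plant import cams,sensors
s=sensors.state()
print(s["time"],s["tool_pos"],s["contact_force"],s["ft_torque"],s["gripper_width"],s["joint_pos"])
w=cams.grab_frame("wrist");cv2.imwrite("pics/w10.png",cv2.resize(w["img"][130:384,110:390],None,fx=2.3,fy=2.3,interpolation=cv2.INTER_CUBIC))
```

```text
11.8333 [ 0.60391027 -0.07752521  0.07373002] [-0.6814109  -0.3569496   8.38273395] [-0.00371637  0.14970433 -0.02544786] 0.5234040090475234 [-2.49442196e-01  1.57557496e-01  1.77598477e+00 -9.29334146e-04
  1.20375801e+00 -2.32752761e+00]
```

View pics/w10.png

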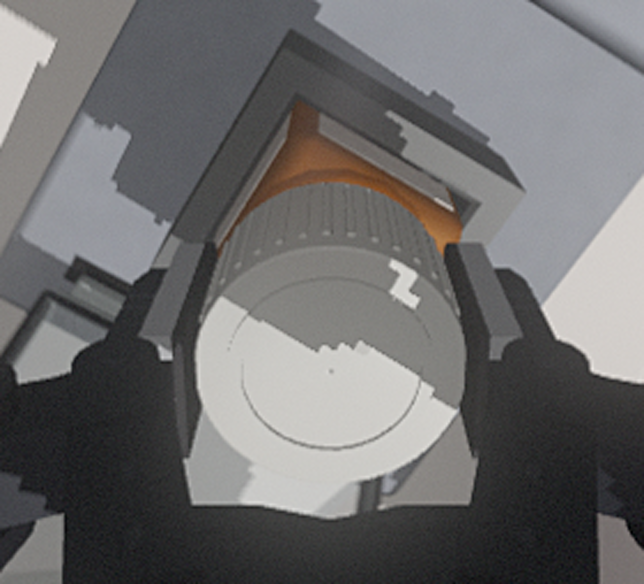

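The bottle stayed put in its socket while the gripper and cap turned 1.11 rad. I now lift gently.

Call:
{"api": "drive_tool", "payload": {"series": [{"x": -0.1, "y": 0, "z": 0, "ax": 0, "ay": 0, "az": 0}, {"x": -0.2, "y": 0, "z": 0, "ax": 0, "ay": 0, "az": 0}, {"x": -0.35, "y": 0, "z": 0, "ax": 0, "ay": 0, "az": 0}, {"x": -0.5, "y": 0, "z": 0, "ax": 0, "ay": 0, "az": 0}, {"x": -0.6, "y": 0, "z": 0, "ax": 0, "ay": 0, "az": 0}]}}

```text
time: 12.3
tool_pos: [0.6016, -0.0766, 0.086]
tool_rot: [0.684, -0.176, 0.685, 0.176]
contact_force: [0.4, 0.2, -0.8]
gripper_width: 0.523
```

Run:
```python
from h import *
from plant import cams,sensors
s=sensors.state()
print(s["time"],s["tool_pos"],s["contact_force"],s["ft_torque"],s["gripper_width"])
w=cams.grab_frame("wrist");cv2.imwrite("pics/w11.png",cv2.resize(w["img"][130:384,110:390],None,fx=2.3,fy=2.3,interpolation=cv2.INTER_CUBIC))
f=cams.grab_frame("scene");cv2.imwrite("pics/s11.png",cv2.resize(f["img"][160:240,270:370],None,fx=7,fy=7,interpolation=cv2.INTER_CUBIC))
```

```text
12.3 [ 0.60161288 -0.07657277  0.08597046] [ 0.3882996   0.18883191 -0.84883948] [ 0.00405297 -0.02763991  0.02733266] 0.5231846254074347
```

View pics/s11.png

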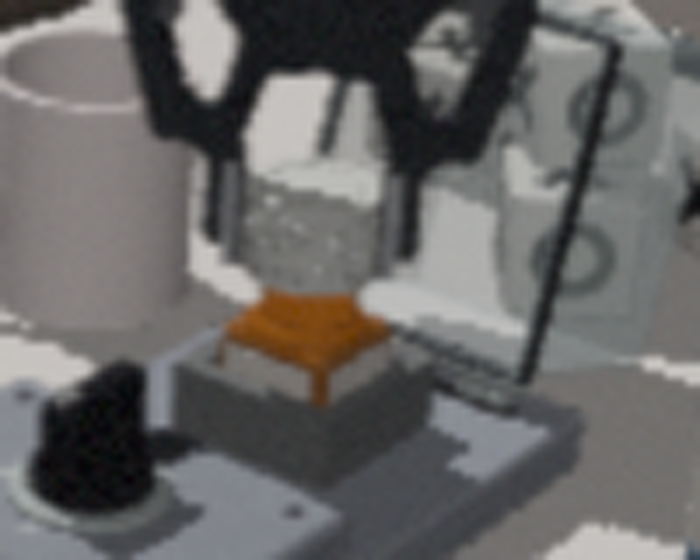

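View pics/w11.png

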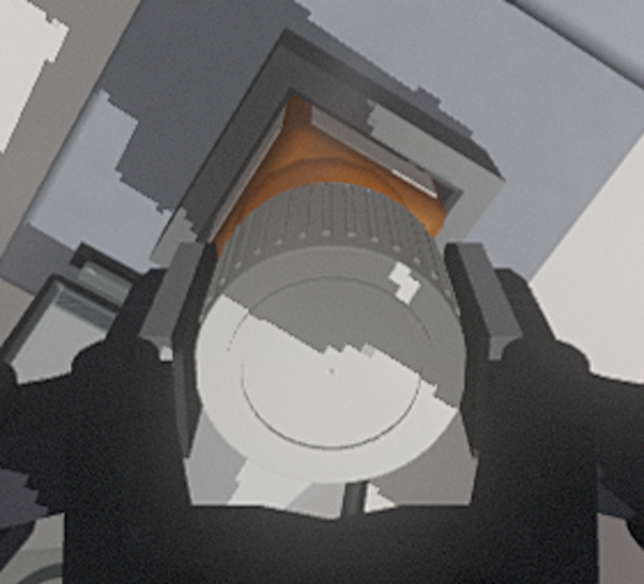

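The cap is clear of the lugs, and the bottle is still seated, with the neck visible at (310,300) in the scene crop. I raise it to about 8 cm.

Call:
{"api": "drive_tool", "payload": {"series": [{"x": -0.4, "y": 0, "z": 0, "ax": 0, "ay": 0, "az": 0}, {"x": -0.9, "y": 0, "z": 0, "ax": 0, "ay": 0, "az": 0}, {"x": -1.5, "y": 0, "z": 0, "ax": 0, "ay": 0, "az": 0}, {"x": -2.1, "y": 0, "z": 0, "ax": 0, "ay": 0, "az": 0}, {"x": -2.6, "y": 0, "z": 0, "ax": 0, "ay": 0, "az": 0}]}}

```text
time: 12.82
tool_pos: [0.6028, -0.0767, 0.154]
tool_rot: [0.685, -0.177, 0.684, 0.176]
contact_force: [-0.1, -0.4, -0.2]
gripper_width: 0.527
```

Call:
{"api": "drive_tool", "payload": {"series": [{"x": -0.2, "y": 0, "z": 0, "ax": 0, "ay": 0, "az": 0}, {"x": -0.2, "y": 0, "z": 0, "ax": 0, "ay": 0, "az": 0}, {"x": -0.2, "y": 0, "z": 0, "ax": 0, "ay": 0, "az": 0}, {"x": -0.2, "y": 0, "z": 0, "ax": 0, "ay": 0, "az": 0}, {"x": -0.2, "y": 0, "z": 0, "ax": 0, "ay": 0, "az": 0}]}}

```text
time: 13.23
tool_pos: [0.6015, -0.0764, 0.1552]
tool_rot: [0.684, -0.176, 0.685, 0.177]
contact_force: [-0.2, -0.2, -0.9]
gripper_width: 0.527
```

Call:
{"api": "drive_tool", "payload": {"series": [{"x": 0, "y": 0, "z": 0, "ax": 0, "ay": 0, "az": 0}, {"x": 0, "y": 0, "z": 0, "ax": 0, "ay": 0, "az": 0}, {"x": 0, "y": 0, "z": 0, "ax": 0, "ay": 0, "az": 0}, {"x": 0, "y": 0, "z": 0, "ax": 0, "ay": 0, "az": 0}, {"x": 0, "y": 0, "z": 0, "ax": 0, "ay": 0, "az": 0}]}}

```text
time: 13.65
tool_pos: [0.6022, -0.0766, 0.1564]
tool_rot: [0.685, -0.176, 0.685, 0.176]
contact_force: [-0.5, 0.4, -1.4]
gripper_width: 0.527
```

Run:
```python
from h import *
from plant import cams,sensors
s=sensors.state()
print(s["time"],s["tool_pos"],s["contact_force"],s["gripper_width"],qR(s["tool_rot"]).as_matrix()[:,0])
y=s["joint_pos"];print(delta([.6035,-.0768,.158],y[0]-y[5]))
w=cams.grab_frame("wrist");cv2.imwrite("pics/w12.png",w["img"])
f=cams.grab_frame("scene");cv2.imwrite("pics/s12.png",cv2.resize(f["img"][130:280,200:400],None,fx=4,fy=4,interpolation=cv2.INTER_CUBIC))
g=cams.grab_frame("top");cv2.imwrite("pics/t12.png",g["img"])
```

```text
13.65 [ 0.60219281 -0.07661317  0.15643795] [-0.4630216   0.40555072 -1.43191153] 0.5269912336302944 [-1.92261732e-04  4.09096981e-05 -9.99999981e-01]
(array([-0.06, -0.03,  0.04]), array([ 0., -0., -0.]))
```

View pics/s12.png

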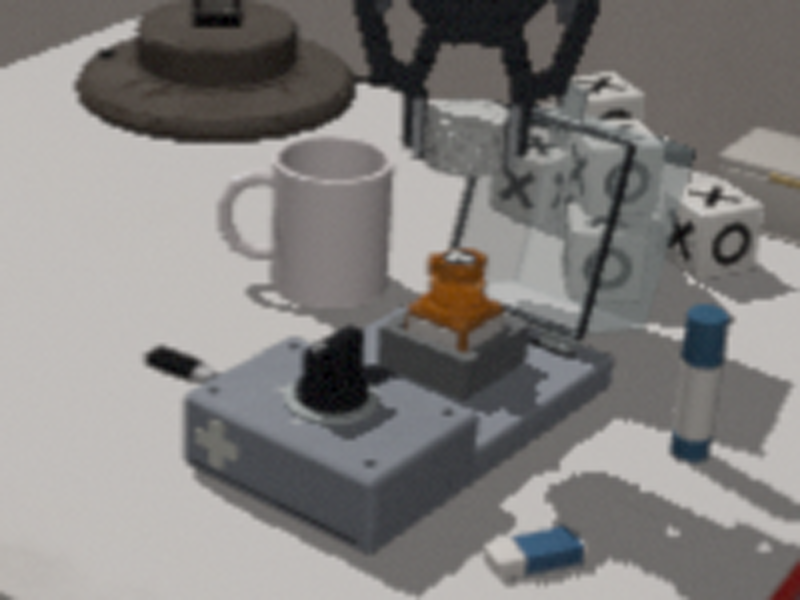

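View pics/w12.png

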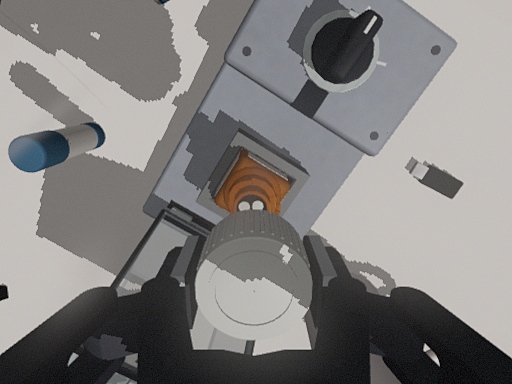

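View pics/t12.png

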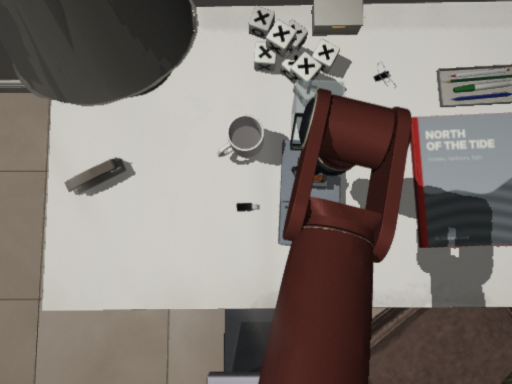

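The scene view shows the cap held level at about (460,135), straight above the open bottle at (457,300). The latch is at rest, the cover is open and everything around the station is where it was. Handing in.

```bash
python3 -c "
from plant import workorder,sensors
print(workorder.job_done());print(sensors.state()['tool_pos'])"
```

```text
the job is handed in; nothing more can be done
None
the job is handed in; nothing more can be done
```

The bottle is open and the job is handed in, at 13.7 s on the robot's clock. The gripper is still holding the cap above the bottle.

- **Latch and cover:** I turned the latch to its stop, where the torque rose to about 1.2 N m, and held it there for about 0.9 s. The cover opened, and after I let go the latch sprang back to rest by itself.
- **Cap:** I pressed it about 4.5 mm down (8 to 10 N), turned it 1.11 rad anticlockwise and lifted it off. It did not visibly slip in the fingers.

**Last checks:**
- The cap is level and about 78 mm above where it sat, within about 1 to 2 mm of straight above the bottle.
- The bottle is standing in its socket, the cover is open and the latch is at rest.
- The mug, glue stick, eraser and memory stick look unmoved in the pictures.

**What disagreed:**
- The cameras differed by 3 to 5 mm on the positions of the latch and cap. I settled this by looking at the fingers against the parts up close; the latch's position once gripped fitted the wrist camera.
- My first move call was refused for missing keys, so nothing moved.
- I meant to read the state once more after handing in, but it was no longer available. The checks above are from just before.

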